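Make up two electronics kits

TASK

Make up two kits from the stock on the bench: the blue tray gets the green circuit board, the silver motor and the black capacitor; the red tray gets the white circuit board and the orange relay. Stand each board upright, fully home in its tray's chamfered slot, and stand the other parts upright on the tray's open floor, setting everything down gently rather than dropping it. Leave the brass spacer where it is.

Things in the scene. Friction and masses are not known exactly. Their poses are not given: they have to be found in the camera images.
- blue_tray: Blue kit tray, fixed, 160 (x) x 170 (y) mm, floor 4 mm, walls 4 mm thick, 22 mm high. Origin: centre of underside. Grey block along +x side, 31 mm high: slot along y, middle at (50, 0) mm, 8.4 mm wide, closed at y +-57 mm, down to the tray floor; 45 degree chamfers widen it from 23 mm up to 25 mm at the top. Open bay: x -76 to 33, y -81 to 81 mm. Turned up to 0.25 rad.
- red_tray: Red kit tray, fixed, 160 (x) x 170 (y) mm, floor 4 mm, walls 4 mm thick, 22 mm high. Origin: centre of underside. Grey block along +x side, 31 mm high: slot along y, middle at (50, 0) mm, 8.4 mm wide, closed at y +-57 mm, down to the tray floor; 45 degree chamfers widen it from 23 mm up to 25 mm at the top. Open bay: x -76 to 33, y -81 to 81 mm. Turned up to 0.25 rad.
- stand_a: First black easel on a grey 90 x 110 mm foot, fixed; holds one board at the start, sill 16 mm up. Origin: underside, below the middle of the board's lower edge. Board leans 0.3 rad to the easel's -x. Two back posts (14 mm wide, centred y +-36 mm) reach 47 mm up the board, front lips 15 mm; the board is free between and above them.
- stand_b: Second black easel on a grey 90 x 110 mm foot, fixed; holds one board at the start, sill 16 mm up. Origin: underside, below the middle of the board's lower edge. Board leans 0.3 rad to the easel's -x. Two back posts (14 mm wide, centred y +-36 mm) reach 47 mm up the board, front lips 15 mm; the board is free between and above them.
- green_board: Green rigid circuit board, 6 (x) x 90 (y) x 80 mm (z, up the board), 70 g, brass strips along its upper edge. Origin: middle of its lower edge. Starts in an easel, its top leaning 0.3 rad towards its -x, lower edge 16 mm above the bench. Either face may look forward in the slot.
- white_board: White rigid circuit board, 6 (x) x 90 (y) x 80 mm (z, up the board), 70 g, brass strips along its upper edge. Origin: middle of its lower edge. Starts in an easel, its top leaning 0.3 rad towards its -x, lower edge 16 mm above the bench. Either face may look forward in the slot.
- motor: Small motor, a silver steel can 36 mm in diameter and 45 mm high standing upright, with a dark band and a thin brass shaft on top (58 mm in all), 150 g nominal. Origin: centre of its underside, z up.
- capacitor: Black round capacitor, 35 mm in diameter and 50 mm high, standing upright, grey top with two small steel terminals 6 mm high, 100 g nominal. Origin: centre of its underside, z up.
- relay: Orange relay, a block 30 mm (x) x 40 mm (y) x 46 mm high with a white patch on top, 90 g nominal. Origin: centre of its underside, z up.
- spacer: Brass hexagonal spacer, 28 mm across corners and 40 mm high, standing upright among the parts; belongs to neither kit and stays where it stands. Origin: centre of its underside, z up.
Not all that is in view belongs to the job. What is shaped like the motor but pink or purple is not meant.

How it is judged:
By the outcome, as a careful person would: the job done as asked, in the order asked, and still so for the second after the job is handed in, with the robot touching nothing.
It also fails if it takes over 131 s, if anything falls off the work surface, if the arm or the gripper's body presses on something with over 40 N, if the wrist force passes 120 N, or if a joint passes its speed limit or range.

ROBOT

A 6-joint arm with a two-finger parallel gripper is mounted at the origin on the work surface. World frame = base frame: x ahead of the robot, y to its left, z up, the work surface at z = 0. Lengths are in m, angles in rad, forces in N, time in s.
With the tool pointing down it reaches from about 0.3 to 0.75 m from the base axis. Payload 8.5 kg.
Tool frame: the origin (TCP) lies on the centre line of the jaws, within the pads' length; the fingertips stand 8 mm ahead of it and the grasp point (between the pads) lies 11 mm behind it; z points along the fingers, y is the line along which they close (so a half turn about z gives the same grasp; the last joint's range is limited). The gripper opens to 88 mm and grips with 3 to 60 N. Pads are 18 mm wide; open, the fingers measure 123 mm over their backs; the gripper's body (75 mm by 187 mm) begins 45 mm behind the grasp point.
Start: joints at [1.121, 0.381, 1.297, -0, 1.464, -0.215], TCP at [0.128, 0.535, 0.247] pointing down, gripper open.
Joint ranges: [-3.11, 3.11], [-0.89, 2.33], [0.22, 2.48], [-1.42, 4.56], [0.17, 2.85], [-2.88, 2.88]. Speed limits (rad/s): [2.39, 2.39, 3.14, 3.14, 3.14, 3.14].

INTERFACE

Orientations are given as a rotation vector (axis times angle).
In Python, from rig import r, snapshot, camera_params gives the robot as it stands.
- The arm moves only by the tool send_rows, never from a script. Its arguments are lists of equal length, an entry for each row: "hand": the closure, from 0 (fully open) to 1 (shut); "delta_pos": the shift along the world's x, y, z in m, a list of three; "angular": the turn, a rotation vector about the world's x, y, z in rad, a list of three. A call has 1 to 12 rows; each row is the pose to reach, as a shift and turn from the pose commanded when the call began; what a row does not reach only later rows make up. A row lasts 1/10 s, in which the tool goes at most 50 mm and 8.59 degrees, less where a joint would pass 70% of its speed; a pose out of reach is approached as far as the arm can. A call with a gripper value outside its range is refused whole. The fingers move at their own pace and stop on an object; "grip_force" is the grip in N (left out, the last holds). Time passes only in rows, so rows that repeat a pose let the fingers close. It gives the time, the measured TCP pose, the force, the opening and the grip force at its end, in the units of the state.
- r.read_state(): the state, without advancing time (a new reading comes with each control period).
- snapshot(name): name is "side" or "top"; returns the picture (400x640x3 uint8, red, green, blue); there is no depth.
- camera_params(name): a dict with "fx", "fy", "cx", "cy" (pixels), "k1" (the pictures are not rectified: a ray, as slopes to the right and down, at radius r is drawn at 1 + k1 r^2 times it, then the intrinsics apply), "T" (4x4, takes a point from camera to world coordinates). Camera axes: x right, y up, looking along -z (the intrinsics and any distortion apply to the point x, -y, -z); pixel columns grow to the right and rows downward; lengths in m; the calibration is good to about 2 mm. A picture is of the moment at which its call begins. camera_params takes no time and is no camera call.
- r.job_done(): hands the job in; it is judged then, once.
The state is a dict: "t": time; "joint_positions": joint angles; "joint_velocities": joint speeds; "joint_torque": joint torques, N m; "ee_pos": TCP position; "tool_rot": TCP orientation; "ft_force": force on the tool from outside, world axes, zero at the start; "wrist_torque": the same for the moment, N m; "gripper_width": opening from 0.0 (shut) to 1.0 (fully open); "grip_force": force on a finger pad.
Only numpy, scipy, OpenCV 4.12 (cv2) and the standard library are available. Lean on these libraries where they do the work, as an engineer would, in place of code of your own. Each camera call takes 0.05 s, during which the arm holds its last target. There are 200 camera calls.

## Working session

There is one attempt and no reset: what is moved stays moved. The work goes in short steps, Python scripts to look and compute and a tool call to move; the robot and the scene stay as the last step left them, time stands still between calls to the robot, and variables do not carry over. Pictures are saved under pics/ and viewed, at most 14 in all, crops included, and the job is handed in when it is done.

Besides the shell and the picture viewer there is one more tool, called after ">>>" as name(argument=value, ...) on one line, values as JSON. send_rows: Moves the arm, as the interface text tells. Its arguments: {"type":"object","properties":{"hand":{"type":"array"},"delta_pos":{"type":"array"},"angular":{"type":"array"},"grip_force":{"type":"number"}},"required":["hand","delta_pos","angular"]}

```bash
mkdir -p pics; ls
python3 - <<'E'
from rig import r,snapshot,camera_params
import cv2
for n in("top","side"):
    cv2.imwrite(f"pics/{n}0.png",snapshot(n)[:,:,::-1]); print(n,camera_params(n))
print(r.read_state())
E
```

```text
pics
top {'fx': 426.7005840053809, 'fy': 426.7005840053809, 'cx': 314.01897780588587, 'cy': 205.32462242690337, 'k1': -0.037609424235945585, 'T': array([[-0.01384212,  0.99760939, -0.06770448,  0.3761716 ],
       [-0.99966679, -0.01528247, -0.02080261, -0.00503945],
       [-0.02178757,  0.06739397,  0.99748852,  1.17943908],
       [ 0.        ,  0.        ,  0.        ,  1.        ]])}
side {'fx': 485.79993896786095, 'fy': 485.79993896786095, 'cx': 310.29709587806343, 'cy': 199.55799651685808, 'k1': -0.042248968666082874, 'T': array([[ 0.77220946,  0.36108721, -0.52278923, -0.24948579],
       [-0.6353536 ,  0.44439388, -0.63153771, -0.86132142],
       [ 0.00428415,  0.81983541,  0.57258322,  0.82826983],
       [ 0.        ,  0.        ,  0.        ,  1.        ]])}
{'t': 0.1, 'joint_positions': array([ 1.12067644e+00,  3.81113768e-01,  1.29812673e+00,  4.72682592e-06,
        1.46360526e+00, -2.15292031e-01]), 'joint_velocities': array([ 0.00099658, -0.00127993, -0.00371912, -0.00120161,  0.00147847,
        0.00017565]), 'joint_torque': array([ 4.69430757e-03, -4.38651252e+01, -2.24914384e+01,  7.15202023e-02,
        3.41764663e-02, -9.29338603e-05]), 'ee_pos': array([0.12786525, 0.53469213, 0.24622713]), 'tool_rot': array([-3.67972049e-01, -3.11955098e+00,  1.85777173e-03]), 'ft_force': array([-0.70997537, -0.76915535, -0.26442936]), 'wrist_torque': array([-0.03893386,  0.00724218, -0.02965933]), 'grip_force': 0.0, 'gripper_width': 0.9977749436498181}
```

View pics/top0.png

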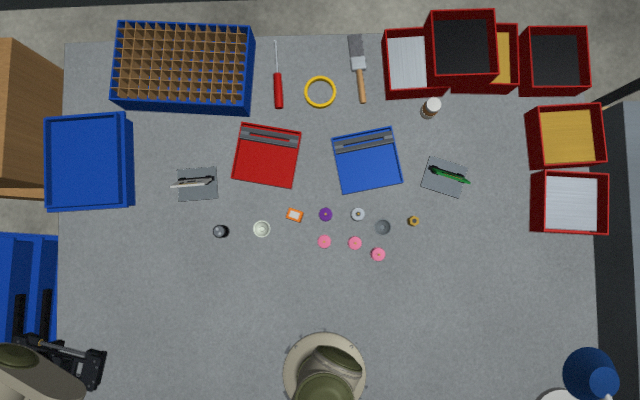

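View pics/side0.png

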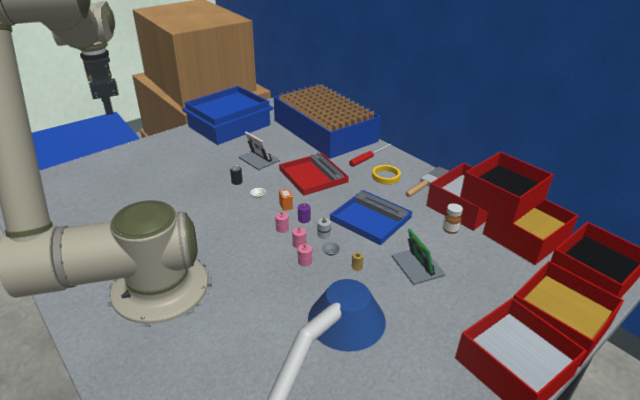

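Top view: red tray (266,155), blue tray (367,160), white board easel (196,183), green board easel (446,176). Motor candidates are the silver can (358,214), the purple one (325,214), the pinks (324,242), (355,243), (378,254) and the grey dish (382,227). The silver can is the motor. Capacitor candidates are the black cylinder (220,231) and the dark grey dish (382,227); I choose the black cylinder. The relay is at (294,215) and the spacer at (413,221). I'll check these in a close crop.

```bash
cat > h.py <<'E'
import numpy as np, cv2
from rig import r,snapshot,camera_params
def ray(n,u,v):
    p=camera_params(n); K=np.array([[p['fx'],0,p['cx']],[0,p['fy'],p['cy']],[0,0,1]])
    a,b=cv2.undistortPoints(np.array([[[u,v]]],float),K,np.array([p['k1'],0,0,0]))[0,0]
    T=p['T']; return T[:3,3],T[:3,:3]@np.array([a,-b,-1])
def plane(n,u,v,z):
    o,d=ray(n,u,v); return o+d*(z-o[2])/d[2]
def proj(n,P):
    p=camera_params(n);T=p['T']; c=T[:3,:3].T@(np.array(P,float)-T[:3,3])
    a,b=c[0]/-c[2],-c[1]/-c[2]; s=1+p['k1']*(a*a+b*b)
    return p['cx']+p['fx']*a*s,p['cy']+p['fy']*b*s
def tri(a,b):
    """a,b: pixels in top, side; nearest point of the two rays and the gap"""
    o1,d1=ray("top",*a);o2,d2=ray("side",*b)
    s=np.linalg.lstsq(np.c_[d1,-d2],o2-o1,rcond=None)[0]
    p,q=o1+d1*s[0],o2+d2*s[1]; return (p+q)/2,np.linalg.norm(p-q)
E
python3 - <<'E'
import cv2
t=cv2.imread('pics/top0.png')[110:270,165:480]; s=cv2.imread('pics/side0.png')[120:290,220:450]
cv2.imwrite('pics/tc.png',cv2.resize(t,None,fx=2.5,fy=2.5,interpolation=cv2.INTER_CUBIC))
cv2.imwrite('pics/sc.png',cv2.resize(s,None,fx=3.4,fy=3.4,interpolation=cv2.INTER_CUBIC))
E
```

```text
(no output)
```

View pics/tc.png

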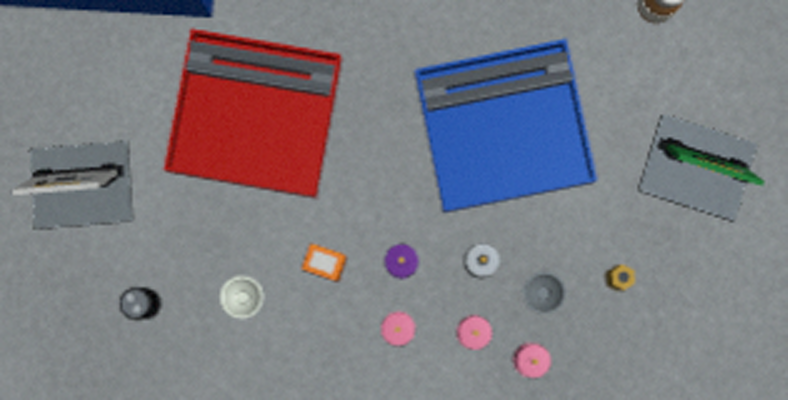

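View pics/sc.png

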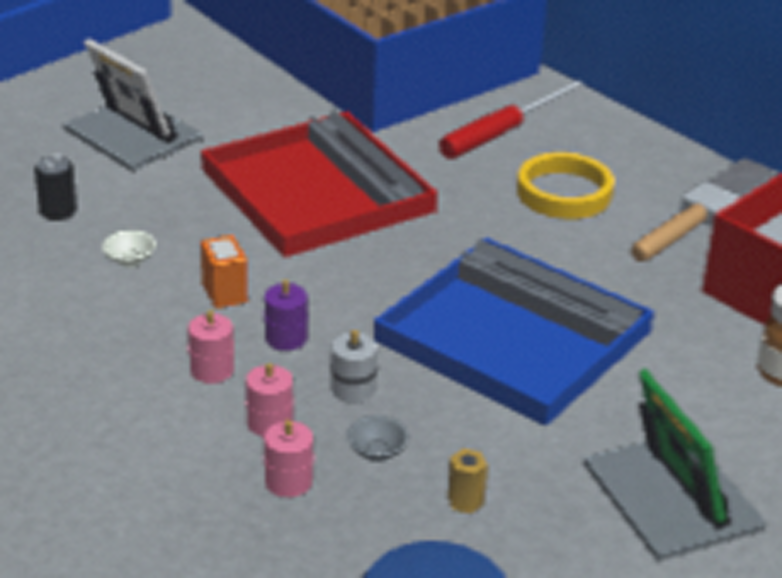

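The crops confirm the choices: silver can with shaft at top (358,214), black capacitor (220,231), relay (294,215); the dishes, pinks, purple and spacer stay put. Next I'll measure everything.

```bash
cat > m.py <<'E'
from h import *
def img(n): return cv2.imread(f'pics/{n}0.png')
def comp(mask,x,y,rad=60):
    n,l,st,c=cv2.connectedComponentsWithStats(mask.astype('uint8'))
    k=min((i for i in range(1,n) if st[i,4]>12),key=lambda i:np.hypot(*(c[i]-(x,y)))); return l==k
def hsv(n): return cv2.split(cv2.cvtColor(img(n),cv2.COLOR_BGR2HSV).astype('int16'))
def tray(n,mask,inner):
    # silhouette points by side; side facing the camera foot shows its z=0 edge, other sides z=22 mm
    hull=cv2.convexHull(cv2.findContours(mask.astype('uint8'),0,1)[0][0])
    m=np.zeros(mask.shape,'uint8');cv2.fillConvexPoly(m,hull,1)
    pts=max(cv2.findContours(m,0,1)[0],key=len)[:,0].astype(float)
    w=np.array([plane(n,*p,.011)[:2] for p in pts])
    (c,s,a)=cv2.minAreaRect(w.astype('float32'));c=np.array(c)
    a=np.deg2rad(a); a-=np.round(a/(np.pi/2))*np.pi/2
    foot=camera_params(n)['T'][:2,3]
    R=np.array([[np.cos(a),-np.sin(a)],[np.sin(a),np.cos(a)]])
    loc=(w-c)@R; out={}
    for name,ax,sg,h,o in(('+x',0,1,.08,.085),('-x',0,-1,.08,.085),('+y',1,1,.085,.08),('-y',1,-1,.085,.08)):
        sel=(abs(loc[:,ax]-sg*h)<.012)&(abs(loc[:,1-ax])<o-.015)
        nrm=R[:,ax]*sg; z=0 if (foot-c)@nrm>0.08 else .022
        P=np.array([plane(n,*p,z)[:2] for p in pts[sel]],'float32')
        vx,vy,x0,y0=cv2.fitLine(P,cv2.DIST_HUBER,0,.01,.01)[:,0]
        ang=np.arctan2(vy,vx)-(np.pi/2 if ax==0 else 0); ang-=np.round(ang/np.pi)*np.pi
        out[name]=(np.array([x0,y0]),ang)
    yaw=np.mean([v[1] for v in out.values()])
    ex,ey=np.array([np.cos(yaw),np.sin(yaw)]),np.array([-np.sin(yaw),np.cos(yaw)])
    X=[out[k][0]@ex for k in('+x','-x')];Y=[out[k][0]@ey for k in('+y','-y')]
    cen=ex*np.mean(X)+ey*np.mean(Y)
    print('tray',cen.round(4),'yaw',yaw.round(4),'size',round(X[0]-X[1],4),round(Y[0]-Y[1],4),[v[1].round(3) for v in out.values()],'slot',(cen+.05*ex).round(4))
H,S,V=hsv('top')
tray('top',comp(((H<8)|(H>172))&(S>140)&(V>60),266,160),0)
tray('top',comp((H>105)&(H<125)&(S>140)&(V>60),367,165),0)
def cent(m): return np.argwhere(m)[:,::-1].mean(0)
rel=comp((H>5)&(H<20)&(S>150)&(V>150),294,215)
hh=cv2.convexHull(np.argwhere(rel)[:,::-1].astype('int32'))
w=np.array([plane('top',*p[0],.046)[:2] for p in hh],'float32'); print('relay rect',cv2.minAreaRect(w))
for nm,u,v,z in(('motor',357.8,214.4,.045),('cap',219.6,230.8,.05),('spacer',413.5,221,.04),('purple',325.4,214.3,.045),('dish',382.5,227,.02)): print(nm,plane('top',u,v,z).round(4))
for nm,t,s,f in(('green',(446,176),(424,252),lambda H,S,V:(H>45)&(H<75)&(S>110)),('white',(193,182),(258,148),lambda H,S,V:(S<40)&(V>165))):
    for n,c in(('top',t),('side',s)):
        m=comp(f(*hsv(n)),*c); q=cv2.convexHull(np.argwhere(m)[:,::-1].astype('int32'))
        print(nm,n,m.sum(),cv2.approxPolyDP(q,1.5,True)[:,0].tolist())
t=img('top');s=img('side')
A=np.hstack([cv2.resize(x,(390,290),interpolation=2) for x in(t[150:205,165:240],t[150:205,415:490])])
B=np.hstack([cv2.resize(x,(390,300),interpolation=2) for x in(s[127:182,232:304],s[222:292,386:476])])
cv2.imwrite('pics/boards.png',np.vstack([A,B]))
E
python3 m.py
```

```text
tray [0.5985 0.1507] yaw -0.1907 size 0.1582 0.1676 [np.float32(-0.194), np.float32(-0.189), np.float32(-0.191), np.float32(-0.189)] slot [0.6475 0.1413]
tray [ 0.579  -0.1268] yaw 0.1838 size 0.158 0.1674 [np.float32(0.186), np.float32(0.181), np.float32(0.186), np.float32(0.183)] slot [ 0.6281 -0.1177]
relay rect ((0.42931926250457764, 0.0718381255865097), (0.03882845118641853, 0.027787070721387863), 70.78266906738281)
motor [ 0.4272 -0.0974  0.045 ]
cap [0.3887 0.2707 0.05  ]
spacer [ 0.4076 -0.2456  0.04  ]
purple [ 0.4288 -0.0113  0.045 ]
dish [ 0.3932 -0.1655  0.02  ]
green top 168 [[469, 183], [438, 174], [431, 169], [435, 168], [457, 174]]
green side 202 [[432, 273], [415, 253], [409, 229], [428, 251]]
white top 63 [[203, 183], [170, 187]]
white side 29 [[262, 141], [245, 132]]
```

View pics/boards.png

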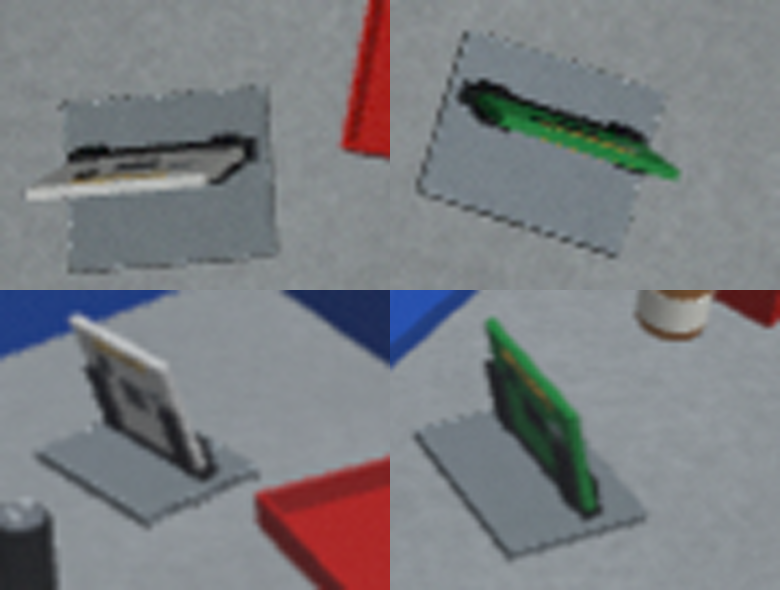

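The board crop shows the white top edge from about top (170.5,186.5) to (205,184.5) and side (245.3,132) to (262.5,141.3). The green top edge runs from top (437,174) to (469,183) and side (409.5,229) to (428,251).

Run:
```python
from h import *
for nm,t,s in(('white',[(170.5,186.3),(204.5,184.3)],[(245.6,132.6),(262.6,141.7)]),('green',[(437.5,173),(468.5,183)],[(409.5,229.5),(427.8,251)])):
    P=[tri(a,b) for a,b in zip(t,s)]; print(nm,[(p.round(4),g.round(4)) for p,g in P])
    for n,l,z in(('top',t,.0924),('side',s,.0924)):
        q=np.array([plane(n,*p,z) for p in l]); d=q[1]-q[0]; print(n,q.mean(0).round(4),'len',np.linalg.norm(d).round(4),'ang',np.arctan2(-d[0],-d[1]).round(3))
s=(r.read_state()); print(s['ee_pos'],s['tool_rot'])
# easel feet corners seen in the top view, z~0.004
for nm,c in(('A',[(63,104),(270,87),(279,255),(70,271)]),('B',[(463,33),(665,100),(617,256),(417,191)])):
    ox=165 if nm=='A' else 415-75
    q=np.array([plane('top',ox+x/5.2,150+y/5.27,.003)[:2] for x,y in c]); print(nm,q.round(3).tolist(),q.mean(0).round(4))
```

```text
white [(array([0.5059, 0.3903, 0.0881]), np.float64(0.0008)), (array([0.5102, 0.2996, 0.0903]), np.float64(0.003))]
top [0.5069 0.3444 0.0924] len 0.0892 ang -0.041
side [0.5055 0.339  0.0924] len 0.0878 ang -0.083
green [(array([ 0.5286, -0.3002,  0.0922]), np.float64(0.0015)), (array([ 0.5019, -0.3792,  0.0908]), np.float64(0.0017))]
top [ 0.5146 -0.3388  0.0924] len 0.0829 ang 0.331
side [ 0.5151 -0.3407  0.0924] len 0.0847 ang 0.337
[0.12786525 0.53469213 0.24622713] [-3.67972049e-01 -3.11955098e+00  1.85777173e-03]
A [[0.562, 0.403], [0.569, 0.29], [0.479, 0.285], [0.473, 0.398]] [0.5209 0.3441]
B [[0.588, -0.302], [0.55, -0.409], [0.469, -0.38], [0.504, -0.275]] [ 0.5278 -0.3413]
```

Poses are known well enough to start. I'll do the loose parts first, capacitor into the blue tray.

>>> send_rows(hand=[0, 0, 0, 0, 0, 0, 0, 0, 0, 0, 0, 0], delta_pos=[[0.261, -0.264, -0.137], [0.261, -0.264, -0.137], [0.261, -0.264, -0.137], [0.261, -0.264, -0.137], [0.261, -0.264, -0.137], [0.261, -0.264, -0.137], [0.261, -0.264, -0.137], [0.261, -0.264, -0.137], [0.261, -0.264, -0.137], [0.261, -0.264, -0.137], [0.261, -0.264, -0.17], [0.261, -0.264, -0.2]], angular=[[0, 0, -1.152], [0, 0, -1.152], [0, 0, -1.152], [0, 0, -1.152], [0, 0, -1.152], [0, 0, -1.152], [0, 0, -1.152], [0, 0, -1.152], [0, 0, -1.152], [0, 0, -1.152], [0, 0, -1.152], [0, 0, -1.152]], grip_force=25)

```text
t: 1.3
ee_pos: [0.3884, 0.2721, 0.0468]
tool_rot: [2.004, 2.418, 0.004]
ft_force: [-0.3, 0.6, -0.2]
gripper_width: 1.0
grip_force: 0.0
```

>>> send_rows(hand=[0, 0, 0.7, 0.7, 0.7, 0.7, 0.7, 0.7, 0.7], delta_pos=[[0, 0, -0.017], [0, 0, -0.027], [0, 0, -0.027], [0, 0, -0.027], [0, 0, -0.027], [0, 0, -0.027], [0, 0, -0.027], [0, 0, -0.027], [0, 0, -0.027]], angular=[[0, 0, 0], [0, 0, 0], [0, 0, 0], [0, 0, 0], [0, 0, 0], [0, 0, 0], [0, 0, 0], [0, 0, 0], [0, 0, 0]])

```text
t: 2.2
ee_pos: [0.3891, 0.2709, 0.0199]
tool_rot: [2.008, 2.416, 0.0]
ft_force: [0.4, -0.1, 1.3]
gripper_width: 0.398
grip_force: 24.7
```

>>> send_rows(hand=[0.7, 0.7, 0.7, 0.7, 0.7, 0.7, 0.7, 0.7, 0.7, 0.7, 0.7, 0.7], delta_pos=[[0, 0, 0.03], [0.01, -0.02, 0.075], [0.175, -0.439, 0.08], [0.175, -0.439, 0.08], [0.175, -0.439, 0.08], [0.175, -0.439, 0.08], [0.175, -0.439, 0.08], [0.175, -0.439, 0.08], [0.175, -0.439, 0.08], [0.175, -0.439, 0.08], [0.175, -0.439, 0.08], [0.175, -0.439, 0.08]], angular=[[0, 0, 0], [0, 0, 0], [0, 0, 0], [0, 0, 0], [0, 0, 0], [0, 0, 0], [0, 0, 0], [0, 0, 0], [0, 0, 0], [0, 0, 0], [0, 0, 0], [0, 0, 0]])

```text
t: 3.4
ee_pos: [0.5654, -0.1736, 0.0994]
tool_rot: [2.012, 2.409, -0.0]
ft_force: [-0.8, -0.7, -0.1]
gripper_width: 0.389
grip_force: 25.0
```

>>> send_rows(hand=[0.7, 0.7, 0.7, 0.7, 0.7, 0.7, 0.7, 0.7, 0.7, 0.7], delta_pos=[[0, 0, 0], [0, 0, -0.03], [0, 0, -0.055], [0, 0, -0.065], [0, 0, -0.07], [0, 0, -0.072], [0, 0, -0.074], [0, 0, -0.075], [0, 0, -0.0755], [0, 0, -0.0755]], angular=[[0, 0, 0], [0, 0, 0], [0, 0, 0], [0, 0, 0], [0, 0, 0], [0, 0, 0], [0, 0, 0], [0, 0, 0], [0, 0, 0], [0, 0, 0]])

```text
t: 4.4
ee_pos: [0.5641, -0.1682, 0.0246]
tool_rot: [2.008, 2.416, 0.0]
ft_force: [0.2, 0.1, -0.8]
gripper_width: 0.39
grip_force: 25.0
```

>>> send_rows(hand=[0.7, 0.7, 0.7], delta_pos=[[0, 0, -0.0005], [0, 0, -0.001], [0, 0, -0.001]], angular=[[0, 0, 0], [0, 0, 0], [0, 0, 0]])

```text
t: 4.7
ee_pos: [0.5641, -0.1682, 0.0239]
tool_rot: [2.008, 2.416, 0.0]
ft_force: [-2.2, -0.9, 4.7]
gripper_width: 0.39
grip_force: 25.0
```

>>> send_rows(hand=[0.41, 0.41, 0.41, 0.41, 0.36, 0.36, 0.36, 0.36, 0.36, 0.36, 0.36, 0.36], delta_pos=[[0, 0, 0], [0, 0, 0], [0, 0, 0], [0, 0, 0.02], [0, 0, 0.06], [0, 0, 0.1], [-0.137, 0.071, 0.1], [-0.137, 0.071, 0.1], [-0.137, 0.071, 0.1], [-0.137, 0.071, 0.1], [-0.137, 0.071, 0.1], [-0.137, 0.071, 0.075]], angular=[[0, 0, 0], [0, 0, 0], [0, 0, 0], [0, 0, 0], [0, 0, 0], [0, 0, 0], [0, 0, 0], [0, 0, 0], [0, 0, 0], [0, 0, 0], [0, 0, 0], [0, 0, 0]])

```text
t: 5.9
ee_pos: [0.4298, -0.0986, 0.1001]
tool_rot: [2.003, 2.41, 0.002]
ft_force: [0.5, -0.6, -0.2]
gripper_width: 0.641
grip_force: 0.0
```

Run:
```python
from h import *
a=snapshot('side')[150:290,270:450,::-1];b=snapshot('top')[110:270,270:450,::-1]
cv2.imwrite('pics/c1.png',np.hstack([cv2.resize(x,(400,330),interpolation=2) for x in(a,b)]))
```

```text
(no output)
```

View pics/c1.png

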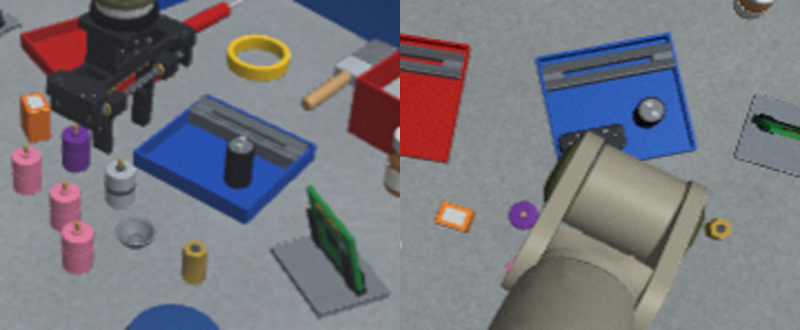

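The capacitor stands upright in the blue tray (side crop 240,160) and the gripper is above the motor. Now I'll grasp the motor.

>>> send_rows(hand=[0.36, 0.36, 0.36, 0.36, 0.75, 0.75, 0.75, 0.75, 0.75], delta_pos=[[0, 0, -0.02], [0, 0, -0.05], [0, 0, -0.07], [0, 0, -0.079], [0, 0, -0.079], [0, 0, -0.079], [0, 0, -0.079], [0, 0, -0.079], [0, 0, -0.079]], angular=[[0, 0, 0], [0, 0, 0], [0, 0, 0], [0, 0, 0], [0, 0, 0], [0, 0, 0], [0, 0, 0], [0, 0, 0], [0, 0, 0]], grip_force=30)

```text
t: 6.9
ee_pos: [0.4277, -0.0975, 0.0201]
tool_rot: [2.006, 2.414, 0.001]
ft_force: [2.1, 0.5, 6.8]
gripper_width: 0.398
grip_force: 30.0
```

>>> send_rows(hand=[0.75, 0.75, 0.75, 0.75, 0.75, 0.75, 0.75, 0.75, 0.75, 0.75, 0.75, 0.75], delta_pos=[[0, 0, 0.03], [0, 0, 0.06], [0.05, 0.002, 0.06], [0.1, 0.004, 0.06], [0.123, 0.004, 0.06], [0.123, 0.004, 0.06], [0.123, 0.004, 0.03], [0.123, 0.004, 0.014], [0.123, 0.004, 0.008], [0.123, 0.004, 0.006], [0.123, 0.004, 0.005], [0.123, 0.004, 0.0045]], angular=[[0, 0, 0], [0, 0, 0], [0, 0, 0], [0, 0, 0], [0, 0, 0], [0, 0, 0], [0, 0, 0], [0, 0, 0], [0, 0, 0], [0, 0, 0], [0, 0, 0], [0, 0, 0]])

```text
t: 8.1
ee_pos: [0.5501, -0.0933, 0.0245]
tool_rot: [2.007, 2.415, 0.001]
ft_force: [0.3, 0.9, -1.1]
gripper_width: 0.399
grip_force: 30.0
```

>>> send_rows(hand=[0.75, 0.75], delta_pos=[[0, 0, -0.0005], [0, 0, -0.0005]], angular=[[0, 0, 0], [0, 0, 0]])

```text
t: 8.3
ee_pos: [0.5502, -0.0932, 0.0241]
tool_rot: [2.007, 2.415, 0.0]
ft_force: [-1.8, 0.7, 4.0]
gripper_width: 0.395
grip_force: 30.0
```

>>> send_rows(hand=[0.43, 0.43, 0.43, 0.43, 0.43, 0.43, 0.3, 0.3, 0.3, 0.3, 0.3, 0.3], delta_pos=[[0, 0, 0], [0, 0, 0], [0, 0, 0], [0, 0, 0.025], [0, 0, 0.065], [0, 0, 0.1], [-0.121, 0.165, 0.1], [-0.121, 0.165, 0.1], [-0.121, 0.165, 0.1], [-0.121, 0.165, 0.1], [-0.121, 0.165, 0.1], [-0.121, 0.165, 0.1]], angular=[[0, 0, 0], [0, 0, 0], [0, 0, 0], [0, 0, 0], [0, 0, 0], [0, 0, 0], [0, 0, -0.52], [0, 0, -0.52], [0, 0, -0.52], [0, 0, -0.52], [0, 0, -0.52], [0, 0, -0.52]])

```text
t: 9.5
ee_pos: [0.4288, 0.0725, 0.1235]
tool_rot: [2.559, 1.822, 0.001]
ft_force: [0.6, -0.4, 1.0]
gripper_width: 0.701
grip_force: 0.0
```

>>> send_rows(hand=[0.3, 0.3, 0.3, 0.3, 0.3, 0.8, 0.8, 0.8, 0.8, 0.8, 0.8], delta_pos=[[0, 0, 0], [0, 0, -0.03], [0, 0, -0.06], [0, 0, -0.095], [0, 0, -0.104], [0, 0, -0.104], [0, 0, -0.104], [0, 0, -0.104], [0, 0, -0.104], [0, 0, -0.104], [0, 0, -0.104]], angular=[[0, 0, 0], [0, 0, 0], [0, 0, 0], [0, 0, 0], [0, 0, 0], [0, 0, 0], [0, 0, 0], [0, 0, 0], [0, 0, 0], [0, 0, 0], [0, 0, 0]], grip_force=25)

```text
t: 10.6
ee_pos: [0.4295, 0.0719, 0.0202]
tool_rot: [2.56, 1.818, 0.002]
ft_force: [-1.0, -0.4, 7.9]
gripper_width: 0.339
grip_force: 25.0
```

>>> send_rows(hand=[0.8, 0.8, 0.8, 0.8, 0.8, 0.8, 0.8, 0.8, 0.8, 0.8, 0.8, 0.8], delta_pos=[[0, 0, 0.03], [0, 0, 0.06], [0.04, 0.022, 0.06], [0.08, 0.045, 0.06], [0.12, 0.067, 0.06], [0.148, 0.083, 0.06], [0.148, 0.083, 0.06], [0.148, 0.083, 0.03], [0.148, 0.083, 0.013], [0.148, 0.083, 0.008], [0.148, 0.083, 0.006], [0.148, 0.083, 0.005]], angular=[[0, 0, 0], [0, 0, 0], [0, 0, 0.144], [0, 0, 0.144], [0, 0, 0.144], [0, 0, 0.144], [0, 0, 0.144], [0, 0, 0.144], [0, 0, 0.144], [0, 0, 0.144], [0, 0, 0.144], [0, 0, 0.144]])

```text
t: 11.8
ee_pos: [0.5771, 0.1548, 0.0251]
tool_rot: [2.424, 1.998, 0.001]
ft_force: [0.2, 0.1, -1.1]
gripper_width: 0.335
grip_force: 25.0
```

>>> send_rows(hand=[0.8, 0.8, 0.8], delta_pos=[[0, 0, -0.0005], [0, 0, -0.001], [0, 0, -0.001]], angular=[[0, 0, 0], [0, 0, 0], [0, 0, 0]])

```text
t: 12.1
ee_pos: [0.5773, 0.1549, 0.0242]
tool_rot: [2.423, 1.998, 0.002]
ft_force: [-1.4, -0.7, 5.8]
gripper_width: 0.336
grip_force: 25.0
```

>>> send_rows(hand=[0.5, 0.5, 0.5, 0.5, 0.5, 0.5, 0.5, 0.5, 0.5, 0.5, 0.5, 0.5], delta_pos=[[0, 0, 0], [0, 0, 0], [0, 0, 0], [0, 0, 0.025], [0, 0, 0.07], [0, 0, 0.115], [0, 0, 0.165], [-0.08, 0.188, 0.166], [-0.08, 0.188, 0.166], [-0.08, 0.188, 0.166], [-0.08, 0.188, 0.166], [-0.08, 0.188, 0.166]], angular=[[0, 0, 0], [0, 0, 0], [0, 0, 0], [0, 0, 0], [0, 0, 0], [0, 0, 0], [0, 0, 0.246], [0, 0, 0.246], [0, 0, 0.246], [0, 0, 0.246], [0, 0, 0.246], [0, 0, 0.246]])

```text
t: 13.3
ee_pos: [0.4943, 0.3472, 0.1892]
tool_rot: [-2.154, -2.286, -0.001]
ft_force: [0.7, -1.4, 0.0]
gripper_width: 0.498
grip_force: 0.0
```

>>> send_rows(hand=[0.4, 0.4, 0.4, 0.4, 0.4, 0.4, 0.4], delta_pos=[[0, 0, 0], [-0.003, 0, -0.02], [-0.003, 0, -0.055], [-0.003, 0, -0.055], [-0.003, 0, -0.055], [-0.003, 0, -0.055], [-0.003, 0, -0.055]], angular=[[0.0055, -0.1, 0], [0.011, -0.2, 0], [0.0165, -0.2995, 0], [0.0165, -0.2995, 0], [0.0165, -0.2995, 0], [0.0165, -0.2995, 0], [0.0165, -0.2995, 0]])

```text
t: 14.0
ee_pos: [0.4955, 0.343, 0.1359]
tool_rot: [2.008, 2.117, 0.323]
ft_force: [-0.2, 1.0, -0.2]
gripper_width: 0.603
grip_force: 0.0
```

Run:
```python
from h import *
a=snapshot('side')[100:225,220:360,::-1];b=snapshot('top')[100:240,150:320,::-1]
cv2.imwrite('pics/c2.png',np.hstack([cv2.resize(x,(400,360),interpolation=2) for x in(a,b)]))
```

```text
(no output)
```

View pics/c2.png

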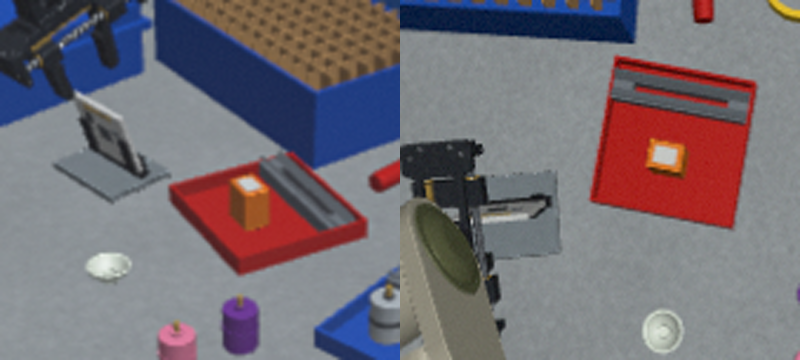

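The relay stands in the red tray and the tilted gripper is over the white board. Now down along the board and grip.

>>> send_rows(hand=[0.4, 0.4, 0.4, 0.4, 0.4, 1, 1, 1, 1, 1, 1, 1], delta_pos=[[0.004, 0, -0.013], [0.009, 0, -0.03], [0.015, 0.001, -0.048], [0.02, 0.001, -0.065], [0.02, 0.001, -0.065], [0.02, 0.001, -0.065], [0.02, 0.001, -0.065], [0.02, 0.001, -0.065], [0.02, 0.001, -0.065], [0.02, 0.001, -0.065], [0.02, 0.001, -0.065], [0.02, 0.001, -0.065]], angular=[[0, 0, 0], [0, 0, 0], [0, 0, 0], [0, 0, 0], [0, 0, 0], [0, 0, 0], [0, 0, 0], [0, 0, 0], [0, 0, 0], [0, 0, 0], [0, 0, 0], [0, 0, 0]], grip_force=12)

```text
t: 15.3
ee_pos: [0.5153, 0.3441, 0.0702]
tool_rot: [2.005, 2.117, 0.325]
ft_force: [4.5, -0.9, 1.3]
gripper_width: 0.071
grip_force: 12.0
```

>>> send_rows(hand=[1, 1, 1, 1, 1, 1, 1, 1, 1, 1, 1], delta_pos=[[0, 0, 0], [-0.005, 0, 0.015], [-0.012, -0.001, 0.038], [-0.02, -0.001, 0.065], [-0.02, -0.001, 0.085], [-0.02, -0.001, 0.085], [0, -0.02, 0.085], [0.03, -0.05, 0.085], [0.07, -0.1, 0.085], [0.07, -0.1, 0.085], [0.07, -0.1, 0.085]], angular=[[0, 0, 0], [0, 0, 0], [0, 0, 0], [0, 0, 0], [-0.0055, 0.1, 0], [-0.011, 0.2, 0], [-0.0165, 0.2995, 0], [-0.0165, 0.2995, 0], [-0.0165, 0.2995, 0], [-0.0165, 0.2995, 0], [-0.0165, 0.2995, 0]], grip_force=25)

```text
t: 16.4
ee_pos: [0.5845, 0.2424, 0.1536]
tool_rot: [-2.163, -2.277, 0.002]
ft_force: [-0.9, 0.5, 0.5]
gripper_width: 0.065
grip_force: 25.0
```

>>> send_rows(hand=[1, 1, 1, 1, 1, 1, 1, 1, 1], delta_pos=[[0.02, -0.035, 0], [0.04, -0.07, 0], [0.063, -0.102, 0], [0.063, -0.102, -0.015], [0.063, -0.102, -0.035], [0.063, -0.102, -0.045], [0.063, -0.102, -0.05], [0.063, -0.102, -0.05], [0.063, -0.102, -0.05]], angular=[[0, 0, -0.1], [0, 0, -0.2], [0, 0, -0.246], [0, 0, -0.246], [0, 0, -0.246], [0, 0, -0.246], [0, 0, -0.246], [0, 0, -0.246], [0, 0, -0.246]])

```text
t: 17.3
ee_pos: [0.647, 0.1425, 0.1051]
tool_rot: [2.423, 1.999, 0.001]
ft_force: [-0.1, -0.2, -0.4]
gripper_width: 0.064
grip_force: 25.0
```

Run:
```python
from h import *
a=snapshot('side')[110:220,260:380,::-1]
b=snapshot('top')[100:200,210:320,::-1]
cv2.imwrite('pics/c3.png',np.hstack([cv2.resize(x,(400,365),interpolation=2) for x in(a,b)]))
s=r.read_state();print(s['ee_pos'],s['tool_rot'])
```

```text
[0.64716575 0.14219363 0.10515343] [2.42320971e+00 1.99813916e+00 1.82839904e-03]
```

View pics/c3.png

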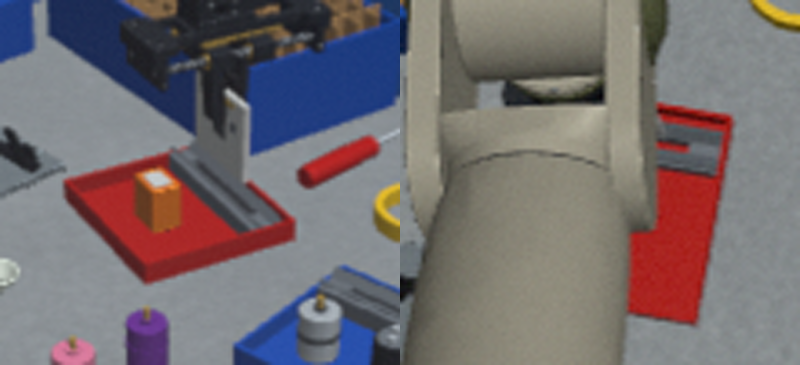

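Board is upright and in line over the slot (side crop 220,150). I'll lower it and watch the force.

>>> send_rows(hand=[1, 1, 1, 1, 1, 1, 1, 1], delta_pos=[[0, 0, -0.008], [0, 0, -0.014], [0, 0, -0.018], [0, 0, -0.021], [0, 0, -0.024], [0, 0, -0.027], [0, 0, -0.03], [0, 0, -0.03]], angular=[[0, 0, 0], [0, 0, 0], [0, 0, 0], [0, 0, 0], [0, 0, 0], [0, 0, 0], [0, 0, 0], [0, 0, 0]])

```text
t: 18.2
ee_pos: [0.6468, 0.1419, 0.0738]
tool_rot: [-2.424, -1.998, 0.001]
ft_force: [-1.7, 0.2, -0.5]
gripper_width: 0.062
grip_force: 25.0
```

>>> send_rows(hand=[1, 1, 1, 1, 1, 1], delta_pos=[[-0.0005, 0, -0.004], [-0.0005, 0, -0.008], [-0.0005, 0, -0.0105], [-0.0005, 0, -0.0115], [-0.0005, 0, -0.012], [-0.0005, 0, -0.012]], angular=[[0, 0, 0], [0, 0, 0], [0, 0, 0], [0, 0, 0], [0, 0, 0], [0, 0, 0]])

```text
t: 18.8
ee_pos: [0.6465, 0.1419, 0.0623]
tool_rot: [2.424, 1.998, 0.0]
ft_force: [0.3, 0.1, -0.7]
gripper_width: 0.061
grip_force: 25.0
```

>>> send_rows(hand=[1, 1, 1, 1, 1, 1], delta_pos=[[0, 0, -0.0005], [0, 0, -0.001], [0, 0, -0.0015], [0, 0, -0.002], [0, 0, -0.002], [0, 0, -0.002]], angular=[[0, 0, 0], [0, 0, 0], [0, 0, 0], [0, 0, 0], [0, 0, 0], [0, 0, 0]])

```text
t: 19.4
ee_pos: [0.6466, 0.142, 0.0608]
tool_rot: [2.424, 1.998, 0.001]
ft_force: [-0.6, 0.5, 5.5]
gripper_width: 0.071
grip_force: 25.0
```

>>> send_rows(hand=[0.75, 0.75, 0.75, 0.75, 0.75, 0.75, 0.6, 0.5, 0.5, 0.5, 0.5, 0.5], delta_pos=[[0, 0, 0], [0, 0, 0], [0, 0, 0], [0, 0, 0.02], [0, 0, 0.055], [0, 0, 0.1], [0, 0, 0.13], [-0.145, -0.477, 0.13], [-0.145, -0.477, 0.13], [-0.145, -0.477, 0.13], [-0.145, -0.477, 0.13], [-0.145, -0.477, 0.13]], angular=[[0, 0, 0], [0, 0, 0], [0, 0, 0], [0, 0, 0], [0, 0, 0], [0, 0, 0], [0, 0, 0], [0, 0, -0.137], [0, 0, -0.137], [0, 0, -0.137], [0, 0, -0.137], [0, 0, -0.137]])

```text
t: 20.6
ee_pos: [0.5728, -0.099, 0.1902]
tool_rot: [2.555, 1.828, -0.0]
ft_force: [1.3, -0.5, -0.0]
gripper_width: 0.497
grip_force: 0.0
```

>>> send_rows(hand=[0.5, 0.5, 0.5, 0.5, 0.5, 0.5, 0.5, 0.5], delta_pos=[[-0.071, -0.234, 0], [-0.071, -0.234, 0], [-0.071, -0.234, 0], [-0.071, -0.234, 0], [-0.071, -0.234, 0], [-0.071, -0.234, 0], [-0.071, -0.234, 0], [-0.071, -0.234, 0]], angular=[[0, 0, 0], [0, 0, 0], [0, 0, 0], [0, 0, 0], [0, 0, 0], [0, 0, 0], [0, 0, 0], [0, 0, 0]])

```text
t: 21.4
ee_pos: [0.503, -0.3302, 0.1902]
tool_rot: [-2.554, -1.829, -0.0]
ft_force: [-0.1, 0.7, -0.5]
gripper_width: 0.5
grip_force: 0.0
```

>>> send_rows(hand=[0.4, 0.4, 0.4, 0.4, 0.4, 0.4, 0.4, 0.4, 0.4, 0.4, 0.4], delta_pos=[[0, 0, 0], [-0.001, -0.003, -0.02], [-0.001, -0.005, -0.055], [-0.001, -0.005, -0.055], [-0.001, -0.005, -0.055], [-0.001, -0.005, -0.055], [0.003, -0.0065, -0.07], [0.008, -0.008, -0.085], [0.013, -0.01, -0.105], [0.018, -0.0115, -0.12], [0.018, -0.0115, -0.12]], angular=[[-0.032, -0.095, 0], [-0.064, -0.19, 0], [-0.0966, -0.284, 0], [-0.0966, -0.284, 0], [-0.0966, -0.284, 0], [-0.0966, -0.284, 0], [-0.0966, -0.284, 0], [-0.0966, -0.284, 0], [-0.0966, -0.284, 0], [-0.0966, -0.284, 0], [-0.0966, -0.284, 0]])

```text
t: 22.5
ee_pos: [0.5215, -0.3427, 0.0693]
tool_rot: [2.349, 1.682, 0.254]
ft_force: [0.3, -0.4, 0.3]
gripper_width: 0.599
grip_force: 0.0
```

>>> send_rows(hand=[1, 1, 1, 1, 1, 1, 1], delta_pos=[[0, 0, 0], [0, 0, 0], [0, 0, 0], [0, 0, 0], [0, 0, 0], [0, 0, 0], [0, 0, 0]], angular=[[0, 0, 0], [0, 0, 0], [0, 0, 0], [0, 0, 0], [0, 0, 0], [0, 0, 0], [0, 0, 0]], grip_force=12)

```text
t: 23.2
ee_pos: [0.5215, -0.3432, 0.0709]
tool_rot: [2.346, 1.678, 0.255]
ft_force: [4.4, -0.7, 1.5]
gripper_width: 0.068
grip_force: 12.0
```

>>> send_rows(hand=[1, 1, 1, 1, 1, 1, 1, 1, 1, 1, 1], delta_pos=[[0, 0, 0], [-0.004, 0.0015, 0.015], [-0.011, 0.004, 0.038], [-0.019, 0.0065, 0.065], [-0.019, 0.0065, 0.085], [-0.019, 0.0065, 0.085], [0, 0.03, 0.085], [0.03, 0.06, 0.085], [0.06, 0.1, 0.085], [0.06, 0.1, 0.085], [0.06, 0.1, 0.085]], angular=[[0, 0, 0], [0, 0, 0], [0, 0, 0], [0, 0, 0], [0.032, 0.095, 0], [0.064, 0.19, 0], [0.0966, 0.284, 0], [0.0966, 0.284, 0], [0.0966, 0.284, 0], [0.0966, 0.284, 0], [0.0966, 0.284, 0]], grip_force=25)

```text
t: 24.3
ee_pos: [0.5806, -0.2419, 0.1546]
tool_rot: [-2.552, -1.829, 0.002]
ft_force: [-1.0, -0.5, -1.5]
gripper_width: 0.063
grip_force: 25.0
```

>>> send_rows(hand=[1, 1, 1, 1, 1, 1, 1, 1, 1, 1], delta_pos=[[0.015, 0.042, 0], [0.03, 0.083, 0], [0.047, 0.125, 0], [0.047, 0.125, 0], [0.047, 0.125, 0], [0.047, 0.125, -0.015], [0.047, 0.125, -0.035], [0.047, 0.125, -0.045], [0.047, 0.125, -0.05], [0.047, 0.125, -0.05]], angular=[[0, 0, 0.13], [0, 0, 0.26], [0, 0, 0.39], [0, 0, 0.512], [0, 0, 0.512], [0, 0, 0.512], [0, 0, 0.512], [0, 0, 0.512], [0, 0, 0.512], [0, 0, 0.512]])

```text
t: 25.3
ee_pos: [0.6274, -0.1186, 0.105]
tool_rot: [-2.011, -2.412, 0.001]
ft_force: [0.7, 0.2, -1.0]
gripper_width: 0.069
grip_force: 25.0
```

Run:
```python
from h import *
a=snapshot('side')[140:260,310:450,::-1]
b=snapshot('side')[100:220,220:360,::-1]
cv2.imwrite('pics/c4.png',np.hstack([cv2.resize(x,(400,343),interpolation=2) for x in(a,b)]))
s=r.read_state();print(s['ee_pos'],s['tool_rot'])
```

```text
[ 0.62794922 -0.11835554  0.10598413] [2.00988614e+00 2.41308569e+00 4.21326133e-04]
```

View pics/c4.png

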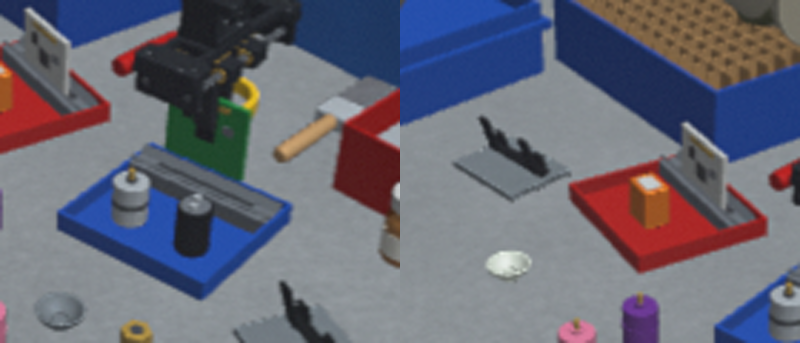

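White board, relay, motor and capacitor all stand properly, and the green board is in line over its slot. Lowering.

>>> send_rows(hand=[1, 1, 1, 1, 1, 1, 1, 1], delta_pos=[[0, 0, -0.008], [0, 0, -0.014], [0, 0, -0.018], [0, 0, -0.021], [0, 0, -0.024], [0, 0, -0.027], [0, 0, -0.03], [0, 0, -0.03]], angular=[[0, 0, 0], [0, 0, 0], [0, 0, 0], [0, 0, 0], [0, 0, 0], [0, 0, 0], [0, 0, 0], [0, 0, 0]])

```text
t: 26.2
ee_pos: [0.6276, -0.1177, 0.0748]
tool_rot: [-2.009, -2.415, 0.0]
ft_force: [-0.0, 0.1, -1.1]
gripper_width: 0.066
grip_force: 25.0
```

>>> send_rows(hand=[1, 1, 1, 1, 1, 1], delta_pos=[[0, 0, -0.004], [0, 0, -0.008], [0, 0, -0.0105], [0, 0, -0.0115], [0, 0, -0.012], [0, 0, -0.012]], angular=[[0, 0, 0], [0, 0, 0], [0, 0, 0], [0, 0, 0], [0, 0, 0], [0, 0, 0]])

```text
t: 26.8
ee_pos: [0.6278, -0.1178, 0.0633]
tool_rot: [2.009, 2.415, 0.0]
ft_force: [1.1, 0.3, -0.2]
gripper_width: 0.065
grip_force: 25.0
```

>>> send_rows(hand=[1, 1, 1, 1, 1], delta_pos=[[0, 0, -0.0005], [0, 0, -0.001], [0, 0, -0.0015], [0, 0, -0.0015], [0, 0, -0.0015]], angular=[[0, 0, 0], [0, 0, 0], [0, 0, 0], [0, 0, 0], [0, 0, 0]])

```text
t: 27.3
ee_pos: [0.6278, -0.1178, 0.0617]
tool_rot: [-2.009, -2.415, -0.0]
ft_force: [0.3, 1.1, -1.6]
gripper_width: 0.061
grip_force: 25.0
```

Not seated yet (no upward force); a bit further.

>>> send_rows(hand=[1, 1, 1, 1, 1], delta_pos=[[0, 0, -0.0005], [0, 0, -0.001], [0, 0, -0.0015], [0, 0, -0.0015], [0, 0, -0.0015]], angular=[[0, 0, 0], [0, 0, 0], [0, 0, 0], [0, 0, 0], [0, 0, 0]])

```text
t: 27.8
ee_pos: [0.628, -0.1178, 0.0615]
tool_rot: [2.008, 2.414, 0.001]
ft_force: [-2.7, 0.6, 8.7]
gripper_width: 0.066
grip_force: 25.0
```

>>> send_rows(hand=[0.75, 0.75, 0.75, 0.75, 0.75, 0.75, 0.75, 0.75, 0.75, 0.75, 0.75, 0.75], delta_pos=[[0, 0, 0], [0, 0, 0], [0, 0, 0], [0, 0, 0.02], [0, 0, 0.055], [0, 0, 0.1], [0, 0, 0.15], [0, 0, 0.17], [-0.25, -0.15, 0.18], [-0.25, -0.15, 0.18], [-0.25, -0.15, 0.18], [-0.25, -0.15, 0.18]], angular=[[0, 0, 0], [0, 0, 0], [0, 0, 0], [0, 0, 0], [0, 0, 0], [0, 0, 0], [0, 0, 0], [0, 0, 0], [0, 0, 0], [0, 0, 0], [0, 0, 0], [0, 0, 0]])

```text
t: 29.0
ee_pos: [0.4546, -0.2211, 0.2371]
tool_rot: [2.008, 2.416, -0.0]
ft_force: [-0.7, -1.7, -0.8]
gripper_width: 0.247
grip_force: 0.0
```

>>> send_rows(hand=[0.75, 0.75, 0.75, 0.75, 0.75, 0.75], delta_pos=[[-0.1, -0.15, 0], [-0.1, -0.15, 0], [-0.1, -0.15, 0], [-0.1, -0.15, 0], [-0.1, -0.15, 0], [-0.1, -0.15, 0]], angular=[[0, 0, 0], [0, 0, 0], [0, 0, 0], [0, 0, 0], [0, 0, 0], [0, 0, 0]])

```text
t: 29.6
ee_pos: [0.3562, -0.3707, 0.2369]
tool_rot: [-2.01, -2.413, -0.001]
ft_force: [0.6, -0.4, -0.0]
gripper_width: 0.247
grip_force: 0.0
```

Run:
```python
from h import *
a=snapshot('side')[130:290,240:440,::-1];b=snapshot('top')[100:260,215:430,::-1]
cv2.imwrite('pics/c5.png',np.hstack([cv2.resize(x,(400,320),interpolation=2) for x in(a,b)]))
```

```text
(no output)
```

View pics/c5.png

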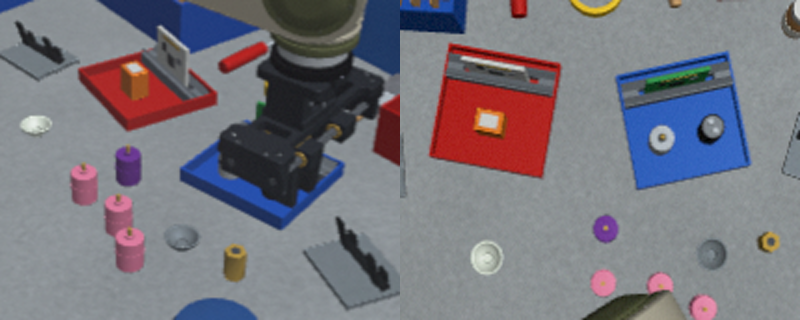

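The top view shows both boards in their slots (white 495,68; green 677,78 in the crop), the relay, motor and capacitor upright, and the spacer untouched. Handing in.

```bash
python3 -c "
from rig import r
print(r.job_done())"
```

```text
the job is handed in; nothing more can be done
None
```

Both kits are made up and handed in at about 30 s: in the final top view both boards sit in their slots and the motor, capacitor and relay stand in their trays, each set down to light contact; the spacer is untouched, and no verdict came back.

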